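# Hang the coconut soap dish back on its clamp hook and tug-test it

## Task

Hang the coconut-shell soap dish by the slot in its wooden back plate on the empty clamp hook on the basket board (the other hook has the hair clip), pushed back along the prong until it sits flat against the board. Keep hold of it and tug gently straight down, with a steady 8 N or so for a second and never as much as 15 N, to make sure the hook carries it, then let go and leave it hanging square. Handle hook and board gently (well under 20 N) and leave the other things where they are.

Things in the scene. Friction and masses are not known exactly. Their poses are not given: they have to be found in the camera images.
- dish: The soap dish, about 160 g: a dark half coconut shell fixed to the front of an upright teak back plate 54 wide (x) x 16 thick (y) x 130 high (z). It stands on the counter upright, as it will hang. Origin: underside of the plate, mid width and thickness; z up, +y out of the plate's back, shell on the -y side. Two rubber buttons stand 6 mm proud of the back at z = 14 mm, so the plate hangs parallel to the board.
- dish_shell (a point): Centre of the shell's rim, 50 mm in front (-y) of the dish's origin and 42 mm above it; rim 92 mm across. Nothing of the dish but the plate is higher than this. Axes as the dish.
- dish_grip (a point): Good place to take the plate by its two side edges from above (54 mm grip along the dish's x): mid plate, 92 mm above the dish's origin; anywhere from 65 to 120 mm will do. When the dish hangs home this point is 14 mm in front of the board's face: fingers more than 20 mm wide are better placed a few mm towards -y. Axes as the dish.
- dish_eye (a point): Middle of the upper edge of the dish's hanging slot at mid thickness of the plate: 118 mm above the dish's origin; axes as the dish. The slot, 22 wide (x) x 36 high, goes through the plate along y, from z = 82 to 118 mm of the dish; 12 mm of wood lie above it. The wood rubs on the steel prong: do not count on the dish sliding down the prong by itself.
- board: Upright teak board 540 long (x) x 20 thick (y) x 200 high, fixed and rigid. Origin: centre of its underside, z up. Its front face, 10 mm from the origin, looks to its own -y. Two rattan baskets (120 wide, 92 deep, rim 80 mm above the counter) are fixed to the face, centred 200 mm either side of the middle; between them the two clamps sit on the upper edge, some 130 mm apart.
- clamp_free: The empty steel hook clamp, 24 mm wide, fixed over the board's upper edge. Origin: on the upper edge of the board (200 mm above the counter) at mid thickness; axes as the board. Bridge 5 mm thick on top; its front leg's face lies 16 mm in front (-y) of the origin, 6 mm proud of the board and down to 43 mm below the edge; the plate's back comes to rest on it. Rigid.
- hook_free: The hook on that clamp; the pose given is of its mount in the leg (origin and axes as the clamp), not of the prong. The prong, a straight 7 mm steel rod 45 mm long with a 10 mm ball on its end, points to -y and 25 degrees upward; it is bolted fast in an upright slot of the leg, anywhere up to 7 mm above or below mid slot (12 mm below the origin). Find its height by feel.
- hook_seat (a point): Where dish_eye lies when the dish hangs home on a prong bolted at mid slot: 24 mm in front (-y) of the clamp's origin, level with the board's upper edge. With the real prong it lies straight above or below this by up to 7 mm. Axes as the clamp. Home, the plate's back is on the clamp's leg, the buttons on the board, the yaw that of the board, and about 20 mm of the slot are free under the prong.
- hook_end (a point): Where the centre of the ball at the end of the prong is with the prong at mid slot: 54.8 mm in front (-y) of the clamp's origin, 7 mm above it. The real one is up to 7 mm higher or lower.
- clamp_clip: The other clamp, of the same make, with a black hair clip (36 wide, 70 mm high) hooked on its prong; leave it. Origin and axes as clamp_free.
- shampoo: Blue shampoo bottle, 52 mm across, 150 high, standing in a basket, its top about 163 mm above the counter. Bystander. Origin: centre of its underside.
- mug: White ceramic mug, 80 mm across, 90 high, handle to its +y. Bystander. Origin: centre of its underside.
- bowl: Plain coconut-shell bowl without a plate, 100 mm across, 45 high. Bystander. Origin: centre of its underside.
- tongue_cleaner: U-shaped stainless steel tongue cleaner, 125 long (x) x 60 wide, 10 mm thick, lying flat. Bystander. Origin: middle, underside.
- soap: Bar of soap 80 (x) x 52 x 24 mm. Bystander. Origin: centre of its underside.
- nail_brush: Wooden nail brush 90 (x) x 36 x 32 mm. Bystander. Origin: centre of its underside.
- pumice: Grey pumice stone, 64 mm across, 30 high. Bystander. Origin: centre of its underside.
Mind the look-alikes: they are no part of the job. Leave any blue look-alike of the dish alone.

How it is judged:
By the outcome, as a careful person would: the job done as asked, in the order asked, and still so for the second after the job is handed in, with the robot touching nothing.
It also fails if it takes over 51 s, if anything falls off the work surface, if the arm or the gripper's body presses on something with over 40 N, if the wrist force passes 120 N, or if a joint passes its speed limit or range.

## Robot

A 6-joint arm with a two-finger parallel gripper is mounted at the origin on the work surface. World frame = base frame: x ahead of the robot, y to its left, z up, the work surface at z = 0. Lengths are in m, angles in rad, forces in N, time in s.
With the tool pointing down it reaches from about 0.275 to 0.775 m from the base axis. Payload 14.6 kg.
Tool frame: the origin (TCP) lies at the very end of the fingers, on their centre line; the grasp point (between the pads) lies 19 mm behind it (manip.grasp_offset is the z of the grasp point in the tool frame, in m); z points along the fingers, y is the direction in which the jaws open and shut (so a half turn about z gives the same grasp; the last joint's range is limited). The gripper opens to 85 mm and grips with 20 to 120 N. Pads are 22 mm wide; open, the fingers measure 114 mm over their backs; the gripper's body (76 mm by 85 mm) begins 54 mm behind the grasp point. The pads swing forward as they close: fully open they stand 13 mm farther back than shut.
Start: joints at [-1.368, 0.263, -0.048, 1.259, 0, 1.415], TCP at [0.184, -0.492, 0.231] pointing down, gripper open.
Joint ranges: [-2.65, 2.65], [-0.89, 1.7], [-1.18, 1.37], [-2.13, 2.11], [-1.35, 1.29], [-3.14, 3.14]. Speed limits (rad/s): [1.89, 1.89, 2.57, 2.79, 3.14, 3.14].

## Interface

Orientations are given as a unit quaternion [x, y, z, w].
In Python, from bench import manip, solver, read_camera, camera_model, recognise, trace gives the robot as it stands. Calls block until the motion is done:
- manip.move_ptp(position, orientation): joint-space move of the TCP to a pose.
- manip.movel(position, orientation=None, feed=0.15): straight line of the TCP; orientation=None keeps the orientation; feed is the mean speed in m/s.
- manip.move_j(angles): joint-space move.
- manip.open_jaws() and manip.grasp(f_grip=None): open the fingers fully, or close them until they stop; f_grip is the grip in N (None keeps the last).
- manip.dwell(seconds).
- solver.inverse_kinematics(position, orientation): joint angles nearest the present ones, or None.
- read_camera(name): name is "side" or "top"; returns the picture (384x512x3 uint8, red, green, blue); there is no depth.
- camera_model(name): a dict with "camera_matrix" (3x3 intrinsics, pixels), "rvec" (rotation vector, rad) and "tvec" (3), from world to camera coordinates, as OpenCV has them. Camera axes: x right, y down, z forward; pixel columns grow to the right and rows downward; lengths in m; the calibration is good to about 2 mm. A picture is of the moment at which its call begins. camera_model takes no time and is no camera call.
A pose or a line that the arm cannot do raises manip.PlanningError and nothing moves.
- manip.hand_in(): hands the job in, once; it reports no verdict.
Trained networks look in the newest picture that a camera, given by its name, has taken for a name from the list of things; names that differ only in an ending like _2 or _b are one class to them, and where a whole thing is asked for, a point or a joint stands for the part that bears it (a point fixed in the world has none). Each returns a list of dicts, best first, with "score" (0 to 1); they miss things now and then, are a little off and sometimes report something else, mostly with a low value. They report only what shows in the picture. A call takes as long as a camera call. They do not tell look-alikes from the thing itself.
- recognise(camera, thing): "at" ([x, y, z] in m, in world coordinates, good to about 4 mm: the middle of the surface that is visible of it).
- trace(camera, thing): "pixels" (384x512 bool, what is visible of it).
Readings, each from a call of its own:
- manip.current_clock(): time.
- manip.current_q(): joint angles.
- manip.current_qd(): joint speeds.
- manip.current_effort(): joint torques, N m.
- manip.current_tool_pos(): TCP position.
- manip.current_tool_rot(): TCP orientation.
- manip.current_wrist_force(): force on the tool from outside, world axes, zero at the start.
- manip.current_wrist_torque(): the same for the moment, N m.
- manip.current_opening(): finger opening in m.
Only numpy, scipy, OpenCV 4.12 (cv2) and the standard library are available. Lean on these libraries where they do the work, as an engineer would, in place of code of your own. Each camera call takes 0.05 s, during which the arm holds its last target. There are 200 camera calls.

## Working session

There is one attempt and no reset: what is moved stays moved. The work goes in short steps, each a Python script; the robot and the scene stay as the last script left them, time stands still between calls to the robot, and variables do not carry over. Pictures are saved under pics/ and viewed, about 8 in all and at most 12, crops included, and the job is handed in when it is done.

```bash
mkdir -p pics; ls
python3 - <<'E'
from bench import *
import cv2,numpy as np
ims=[]
for c in("side","top"):
    im=read_camera(c); cv2.imwrite(f"pics/{c}0.png",im[:,:,::-1])
    m=camera_model(c);R=cv2.Rodrigues(np.array(m["rvec"]))[0];print(c,"cam at",-R.T@np.array(m["tvec"]).ravel(),m["camera_matrix"][0][0])
    for t in("dish","dish_shell","dish_eye","board","clamp_free","clamp_clip","hook_free","hook_end","shampoo","bowl","mug"):
        print(c,t,[(np.round(d["at"],3).tolist(),round(d["score"],2)) for d in recognise(c,t)])
print(manip.current_clock(),manip.current_tool_rot(),manip.grasp_offset)
E
```

```text
pics
side cam at [0.16403268 0.59553007 0.91961548] 473.4889078837426
side dish [([0.357, -0.074, 0.045], 0.93), ([0.512, -0.112, 0.051], 0.84), ([0.44, -0.323, 0.03], 0.72)]
side dish_shell [([0.36, -0.078, 0.047], 0.84), ([0.509, -0.112, 0.052], 0.71)]
side dish_eye [([0.507, -0.115, 0.054], 0.97), ([0.357, -0.076, 0.044], 0.76), ([0.442, -0.32, 0.022], 0.75)]
side board [([0.484, 0.281, 0.122], 0.98), ([0.696, -0.054, 0.056], 0.68), ([0.708, 0.222, 0.133], 0.47)]
side clamp_free [([0.437, 0.28, 0.206], 0.94)]
side clamp_clip []
side hook_free [([0.439, 0.225, 0.2], 0.53), ([0.449, 0.061, 0.01], 0.38), ([0.643, 0.064, 0.03], 0.35), ([0.71, 0.222, 0.132], 0.3)]
side hook_end [([0.44, 0.227, 0.2], 0.65)]
side shampoo [([0.704, 0.219, 0.136], 0.6)]
side bowl [([0.686, -0.334, 0.03], 0.72)]
side mug [([0.697, -0.053, 0.054], 0.76)]
top cam at [ 0.48163913 -0.01851376  1.38752228] 448.6574945207328
top dish [([0.306, -0.254, 0.021], 0.79), ([0.526, -0.16, 0.018], 0.64), ([0.378, -0.101, 0.024], 0.6)]
top dish_shell [([0.529, -0.159, 0.018], 0.89), ([0.308, -0.253, 0.026], 0.83), ([0.377, -0.102, 0.017], 0.73)]
top dish_eye [([0.379, -0.1, 0.016], 0.88), ([0.301, -0.25, 0.022], 0.77), ([0.529, -0.158, 0.024], 0.75)]
top board [([0.468, 0.261, 0.086], 0.67)]
top clamp_free [([0.439, 0.267, 0.206], 0.62), ([0.443, 0.232, 0.201], 0.21)]
top clamp_clip [([0.56, 0.259, 0.204], 0.85)]
top hook_free [([0.55, -0.326, 0.032], 0.73), ([0.445, 0.23, 0.199], 0.52)]
top hook_end [([0.443, 0.231, 0.196], 0.51)]
top shampoo [([0.714, 0.212, 0.112], 0.54)]
top bowl [([0.681, -0.322, 0.019], 0.68), ([0.526, -0.154, 0.019], 0.62)]
top mug [([0.712, -0.064, 0.014], 0.87), ([0.442, 0.229, 0.198], 0.75)]
1.2 [ 9.84039173e-01  1.77951974e-01 -5.68140291e-06 -5.61009763e-07] -0.0187
```

```bash
python3 -c "
import cv2
for c in('side','top'): cv2.imwrite(f'pics/{c}0b.png',cv2.resize(cv2.imread(f'pics/{c}0.png'),(800,600),interpolation=cv2.INTER_CUBIC))"
```

```text
(no output)
```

View pics/side0b.png

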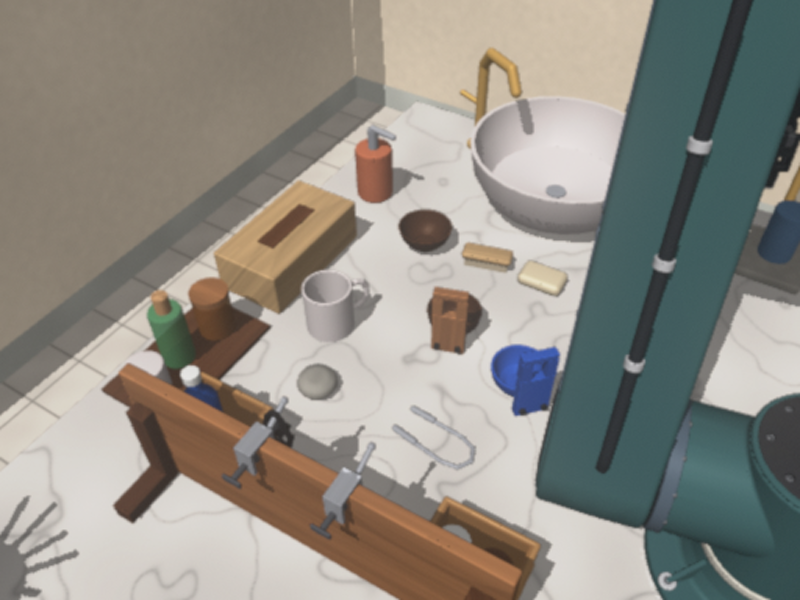

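View pics/top0b.png

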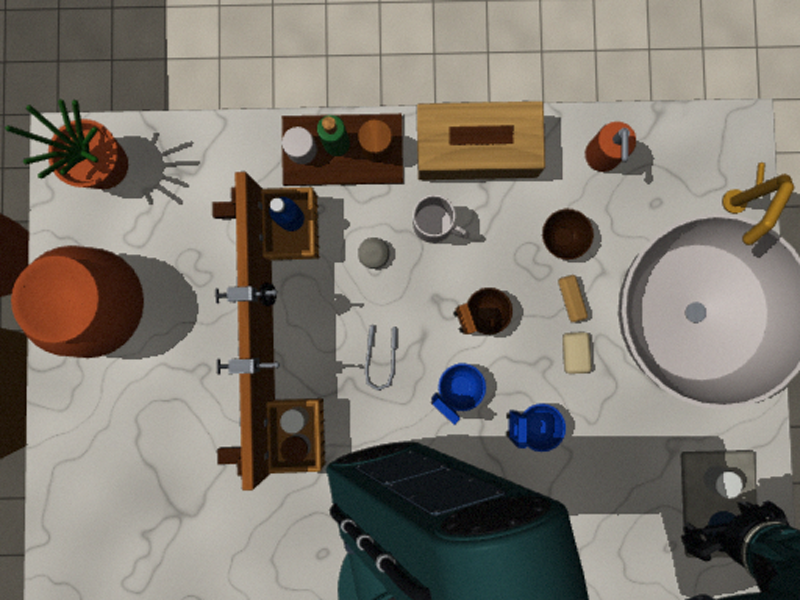

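The brown dish shows at (450,320) in the side view and (466,318)/(490,312) in the top view. Two blue look-alikes are at (535,380) side and (455,390)/(540,428) top. The brown bowl at (425,230) side has no plate. The free hook is the clamp at (345,490) side and (245,367) top; the other one, at (250,293) top, has the black clip. Next I fit the poses from the masks and confirm them in an enlarged crop.

```bash
cat > h.py <<'E'
import numpy as np,cv2
from bench import *
def proj(c,P):
    m=camera_model(c);return cv2.projectPoints(np.asarray(P,float).reshape(-1,3),np.array(m["rvec"]),np.array(m["tvec"]),np.array(m["camera_matrix"]),None)[0].reshape(-1,2)
def ray(c,uv,z):
    m=camera_model(c);R=cv2.Rodrigues(np.array(m["rvec"]))[0];o=-R.T@np.array(m["tvec"]).ravel()
    d=R.T@np.linalg.inv(m["camera_matrix"])@np.array([*uv,1.]);return o+d*(z-o[2])/d[2]
def T(p,x,y,yaw,z=0):
    c,s=np.cos(yaw),np.sin(yaw);p=np.asarray(p,float)
    return np.c_[x+c*p[:,0]-s*p[:,1],y+s*p[:,0]+c*p[:,1],z+p[:,2]]
def box(x0,x1,y0,y1,z0,z1): return np.array([(a,b,c) for a in(x0,x1) for b in(y0,y1) for c in(z0,z1)])
PLATE=box(-.027,.027,-.008,.008,0,.13)
a=np.linspace(0,2*np.pi,24,endpoint=False)
SHELL=np.array([(.046*np.cos(e)*np.cos(t),-.05+.046*np.cos(e)*np.sin(t),.042-.042*np.sin(e)) for e in(0,.4,.8,1.2) for t in a])
def sil(c,parts,S=4):
    im=np.zeros((384*S,512*S),np.uint8)
    for p in parts: cv2.fillConvexPoly(im,cv2.convexHull(np.round((proj(c,p)+.5)*S-.5).astype(np.int32)),255)
    return cv2.resize(im,(512,384),interpolation=cv2.INTER_AREA)/255.
E
cat > m.py <<'E'
from h import *
from scipy.optimize import minimize
ims={c:read_camera(c) for c in("side","top")}
def pick(c,t,uv):
    best=None
    for d in trace(c,t):
        ys,xs=np.nonzero(d["pixels"]);
        if len(xs)==0: continue
        e=np.hypot(xs.mean()-uv[0],ys.mean()-uv[1])
        if best is None or e<best[0]: best=(e,d["pixels"],d["score"],len(xs))
    print(c,t,best and (best[0],best[2:])); return best and best[1]
M={c:pick(c,"dish",uv) for c,uv in(("side",(289,204)),("top",(310,201)))}
def cost(p): return sum(np.abs(sil(c,[T(PLATE,*p),T(SHELL,*p)])-M[c]).sum()/M[c].sum() for c in M if M[c] is not None)
best=min((minimize(cost,[.51,-.115,w],method="Nelder-Mead",options=dict(initial_simplex=[[.51,-.115,w],[.52,-.115,w],[.51,-.105,w],[.51,-.115,w+.1]],xatol=1e-4,fatol=1e-4)) for w in(.1,.35,.6)),key=lambda r:r.fun)
print("dish",best.x,best.fun)
K={}
for c,uv in(("side",(218,315)),("top",(160,235))): K[c]=pick(c,"clamp_free",uv)
B={c:pick(c,"board",uv) for c,uv in(("side",(200,310)),("top",(160,210)))}
out=[]
for c,(x0,y0,x1,y1) in(("side",(70,170,370,384)),("top",(130,100,350,320))):
    im=ims[c][:,:,::-1].copy(); im=cv2.resize(im,None,fx=4,fy=4,interpolation=cv2.INTER_CUBIC)
    for m,col in((K[c],(0,255,255)),(B[c],(0,255,0))):
        if m is not None:
            cs,_=cv2.findContours(cv2.resize(m.astype(np.uint8),None,fx=4,fy=4,interpolation=cv2.INTER_NEAREST),cv2.RETR_EXTERNAL,cv2.CHAIN_APPROX_NONE);cv2.drawContours(im,cs,-1,col,1)
    s=sil(c,[T(PLATE,*best.x),T(SHELL,*best.x)]);
    cs,_=cv2.findContours((cv2.resize(s,None,fx=4,fy=4)>.5).astype(np.uint8),cv2.RETR_EXTERNAL,cv2.CHAIN_APPROX_NONE);cv2.drawContours(im,cs,-1,(255,0,255),1)
    o=im[y0*4:y1*4,x0*4:x1*4]; f=min(800/o.shape[1],600/o.shape[0]); o=cv2.resize(o,None,fx=f,fy=f,interpolation=cv2.INTER_AREA); print(c,"scale",4*f,"org",x0,y0,o.shape)
    cv2.imwrite(f"pics/{c}1.png",o)
np.savez("m.npz",dish=best.x,**{"K"+c:K[c] for c in K if K[c] is not None},**{"B"+c:B[c] for c in B if B[c] is not None})
E
python3 m.py
```

```text
side dish (np.float64(0.9320670121540361), (0.63, 1136))
top dish (np.float64(1.0660713429657696), (0.93, 838))
dish [ 0.51401724 -0.11289703  0.3121563 ] 0.1345081380227643
side clamp_free (np.float64(0.7405806678629386), (0.89, 654))
top clamp_free (np.float64(2.382859361374534), (0.74, 278))
side board (np.float64(10.687162041194133), (0.84, 14586))
top board (np.float64(13.637248981691968), (0.78, 6659))
side scale 2.6666666666666665 org 70 170 (571, 800, 3)
top scale 2.727272727272727 org 130 100 (600, 600, 3)
```

View pics/side1.png

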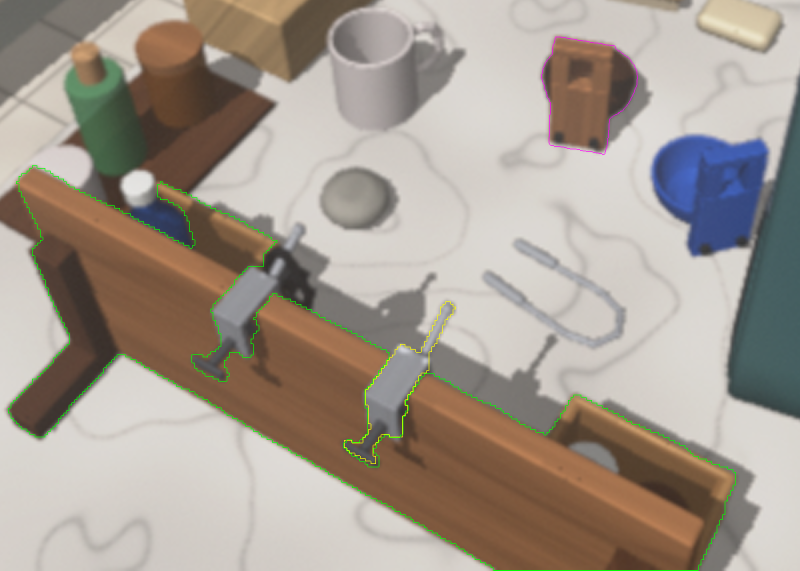

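View pics/top1.png

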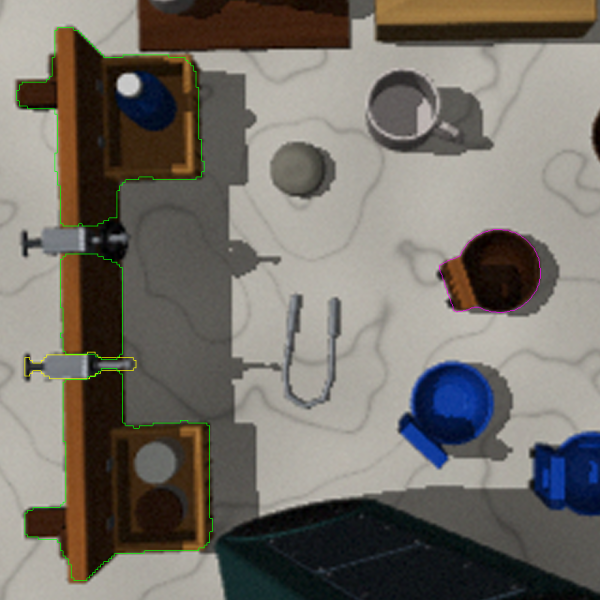

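```bash
cat > b.py <<'E'
from h import *
from scipy.optimize import least_squares
t=lambda u,v:np.array([u,v])/2.7273+(130,100)-.25
s=lambda u,v:np.array([u,v])/2.6667+(70,170)-.25
for f,c,L in((t,"top",[(57,28),(76,28),(69,582),(88,578)]),(s,"side",[(20,181),(33,166),(703,520)])):
    for p in L: print(c,p,ray(c,f(*p),.2))
def lines(c,p):return proj(c,p)
m=np.load("m.npz")
# edges: refit top face long edges: sub-pixel from brightness/colour in top view
obs=[("top",t(57,28),(.27,.01)),("top",t(76,28),(.27,-.01)),("top",t(69,582),(-.27,.01)),("top",t(88,578),(-.27,-.01)),("side",s(20,181),(.27,.01)),("side",s(33,166),(.27,-.01)),("side",s(703,520),(-.27,-.01))]
def r(p): return np.concatenate([proj(c,T([(a,b,.2)],*p))[0]-uv for c,uv,(a,b) in obs])
b=least_squares(r,[.48,.26,0],loss="soft_l1");print("board",b.x,np.round(r(b.x),1))
# ball triangulation
bt,bs=t(130,363),s(449,306)
q=least_squares(lambda P:np.r_[proj("top",P)[0]-bt,proj("side",P)[0]-bs],[.44,.22,.2]);print("ball",q.x,q.fun)
# clamp silhouette fit: clamp x along the board, prong height
K={c:m["K"+c] for c in("side","top")}
for c in K:
    ys,xs=np.nonzero(K[c]);print(c,xs.min(),xs.max(),ys.min(),ys.max())
cy,sy=np.cos(b.x[2]),np.sin(b.x[2])
loc=lambda P:(np.array([cy*(P[0]-b.x[0])+sy*(P[1]-b.x[1]),-sy*(P[0]-b.x[0])+cy*(P[1]-b.x[1]),P[2]-.2]))
print("ball in board",loc(q.x))
for c,d in(("side",t),("top",s)): pass
# bridge corners, side crop: left/front...
for f,c,L in((s,"side",[(401,347),(428,357),(366,391),(397,402)]),(t,"top",[(47,353),(47,378),(88,354),(88,378)])):
    for p in L: print(c,p,loc(ray(c,f(*p),.205)))
E
python3 b.py
```

```text
top (57, 28) [0.77097762 0.28341354 0.2       ]
top (76, 28) [0.77058431 0.26472963 0.2       ]
top (69, 582) [0.23404558 0.27475423 0.2       ]
top (88, 578) [0.23744879 0.25654901 0.2       ]
side (20, 181) [0.76940415 0.28178936 0.2       ]
side (33, 166) [0.77173111 0.26671744 0.2       ]
side (703, 520) [0.23480814 0.25851618 0.2       ]
board [0.50320131 0.2706435  0.01320765] [-0.3 -0.8  0.2 -1.  -0.9  0.4 -0.2  1.6 -2.3  0.1  0.4 -1.2  1.2 -0.3]
ball [0.44128709 0.21349251 0.20429476] [ 0.0797402   0.13207769 -0.10393221 -0.00606866]
side 199 240 283 343
top 139 179 229 238
ball in board [-0.06266363 -0.05632828  0.00429476]
side (401, 347) [-0.05278418 -0.01402382  0.005     ]
side (428, 357) [-0.07188409 -0.01660922  0.005     ]
side (366, 391) [-0.05128964  0.0234753   0.005     ]
side (397, 402) [-0.07243445  0.02004573  0.005     ]
top (47, 353) [-0.04999709  0.02346496  0.005     ]
top (47, 378) [-0.07396362  0.02389577  0.005     ]
top (88, 354) [-0.05229095 -0.01600765  0.005     ]
top (88, 378) [-0.07529472 -0.01554753  0.005     ]
```

```bash
cat >> h.py <<'E'
ZG=.095; YG=-.003; FLIP=-1
BOARD=np.array([.5032,.2706,.0132]); CX=-.0625
def quat(yaw,flip=None):
    f=(yaw+(FLIP if flip is None else flip)*np.pi/2)/2; return [np.cos(f),np.sin(f),0,0]
def tcp(x,y,yaw,z): # dish origin -> TCP
    return T([(0,YG,ZG-.0187)],x,y,yaw,z)[0]
def hook(u,v,eye): # dish_eye in clamp frame (x,y,z) -> TCP; yaw = board's
    p=T([(CX+u,v,0)],*BOARD)[0]; return tcp(p[0],p[1],BOARD[2],.2+eye-.118)
def F(n=4):
    r=[]
    for _ in range(n): r.append(manip.current_wrist_force()); manip.dwell(.01)
    return np.mean(r,0)
E
cat > g.py <<'E'
import h
from h import *
d=np.load("m.npz")["dish"]; P=tcp(*d,0)
for fl in(1,-1):
    print(fl,[np.round(q,2).tolist() if (q:=solver.inverse_kinematics(p,quat(w,fl))) is not None else None for p,w in((P,d[2]),(P+[0,0,.13],d[2]),(hook(0,-.1,.03),BOARD[2]),(hook(0,-.024,-.007),BOARD[2]))])
E
python3 g.py
```

```text
1 [[-0.38, 0.36, -0.34, 0.86, 0.0, 0.88], [-0.38, 0.28, -0.1, 1.2, 0.0, 0.88], [0.19, 0.19, -0.26, 1.11, 0.0, 1.75], [0.34, 0.27, -0.27, 1.04, 0.0, 1.9]]
-1 [[-0.38, 0.36, -0.34, 0.86, 0.0, -2.26], [-0.38, 0.28, -0.1, 1.2, 0.0, -2.26], [0.19, 0.19, -0.26, 1.11, 0.0, -1.4], [0.34, 0.27, -0.27, 1.04, 0.0, -1.24]]
```

```bash
sed -i 's/FLIP=-1/FLIP=1/' h.py
cat > g2.py <<'E'
from h import *
d=np.load("m.npz")["dish"]; P=tcp(*d,0); q=quat(d[2])
manip.open_jaws()
manip.move_ptp(P+[0,0,.12],q); print("free",F())
manip.movel(P,feed=.12); print("down",F())
manip.grasp(60); print("open",manip.current_opening(),"f",F())
manip.movel(P+[0,0,.03],feed=.08); print("lift",F(),manip.current_opening())
manip.movel(P+[0,0,.12],feed=.2)
manip.movel(hook(0,-.12,.045),quat(BOARD[2]),feed=.2)
manip.dwell(.2);print("f",F(),manip.current_wrist_torque(),manip.current_tool_pos()-hook(0,-.12,.045),manip.current_clock())
for c in("side","top"):
    im=read_camera(c); cv2.imwrite(f"pics/{c}2raw.png",im[:,:,::-1])
a=cv2.imread("pics/side2raw.png");b=cv2.imread("pics/top2raw.png")
A=cv2.resize(a[200:384,150:350],None,fx=2.5,fy=2.5,interpolation=cv2.INTER_CUBIC);B=cv2.resize(b[180:320,130:230],None,fx=3,fy=3,interpolation=cv2.INTER_CUBIC)
o=np.zeros((460,800,3),np.uint8);o[:,:500]=A;o[:420,500:]=B;cv2.imwrite("pics/c2.png",o)
E
python3 g2.py
```

```text
free [-0.24102659 -0.42562918 -0.30782568]
down [ 0.65689037 -0.09940716 -0.01281622]
open 0.053755041006721474 f [-1.20519588  0.60394689  7.57197843]
lift [-0.24905494 -0.02365162 -2.11433295] 0.053472467429661524
f [-0.14576873  0.19008285 -1.68586017] [-0.00047655  0.03210594  0.00140907] [ 1.41681601e-04 -4.00148306e-04 -4.35899380e-05] 8.2
```

View pics/c2.png

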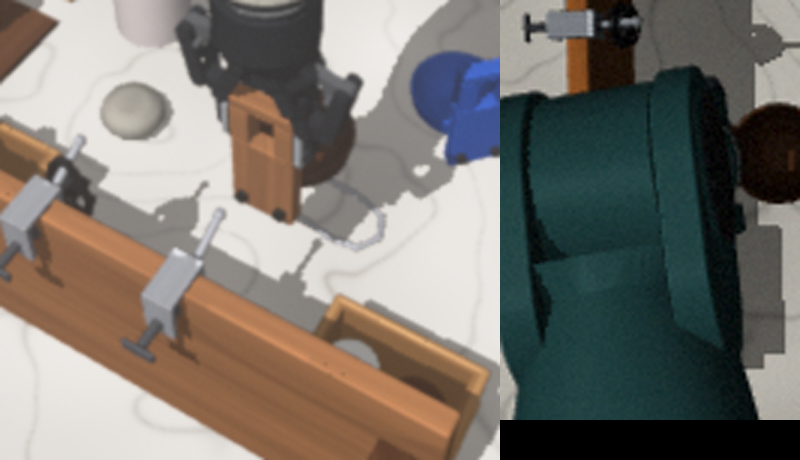

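Run:
```python
from h import *
p=T([(CX,-.12,0)],*BOARD)[0]; z=.2+.045-.118; w=BOARD[2]
pts=[(.016,.014,.014),(-.016,.014,.014),(.027,.008,.13),(-.027,.008,.13),(-.027,.008,0),(.027,.008,0),(.011,.008,.118),(-.011,.008,.082)]
print(((proj("side",T(pts,p[0],p[1],w,z))-(150,200))*2.5).round(1).tolist())
print("ball",((proj("side",T([(CX,-.0548,.207)],*BOARD))-(150,200))*2.5).round(1))
```

```text
[[239.3, 200.8], [274.9, 218.5], [226.6, 96.2], [292.3, 126.6], [291.1, 228.9], [231.9, 199.4], [246.1, 115.5], [272.8, 157.9]]
ball [[218.6 210.5]]
```

```bash
cat >> h.py <<'E'
def guarded(a,b,step,stop,feed=.03,verbose=True):
    """step from a to b (clamp-frame u,v,eye) until stop(force change)"""
    a,b=np.array(a,float),np.array(b,float); n=int(np.ceil(np.linalg.norm(b-a)/step))
    for i in range(1,n+1):
        c=a+(b-a)*i/n; manip.movel(hook(*c),feed=feed); f=F(3)-F0
        if stop(f): break
    if verbose: print("at",c.round(4),"f",f.round(2),"t",round(manip.current_clock(),2))
    return c,f
F0=np.array([-.1,0,-1.7])
E
cat > i.py <<'E'
from h import *
manip.movel(hook(0,-.085,.021),feed=.1); manip.dwell(.2); print("f",F(8),manip.current_clock())
big=lambda f:np.linalg.norm(f)>3.5
c,f=guarded((0,-.085,.021),(0,-.055,.021),.005,big,.06)
if not big(f): c,f=guarded(c,(0,-.037,.014),.004,big,.05)
if not big(f): c,f=guarded(c,(0,-.037,-.01),.001,lambda f:f[2]>2,.03)
np.save("c.npy",c)
cv2.imwrite("pics/side3.png",cv2.resize(read_camera("side")[230:350,180:320,::-1],None,fx=5,fy=5,interpolation=cv2.INTER_CUBIC))
E
python3 i.py
```

```text
f [ 0.04138393  0.24972751 -2.13237871] 9.1417
at [ 0.    -0.055  0.021] f [-0.39  0.5   0.2 ] t 11.07
at [ 0.    -0.037  0.014] f [0.34 0.01 0.1 ] t 12.44
at [ 0.    -0.037  0.002] f [ 0.1  -0.24  2.94] t 15.74
```

View pics/side3.png

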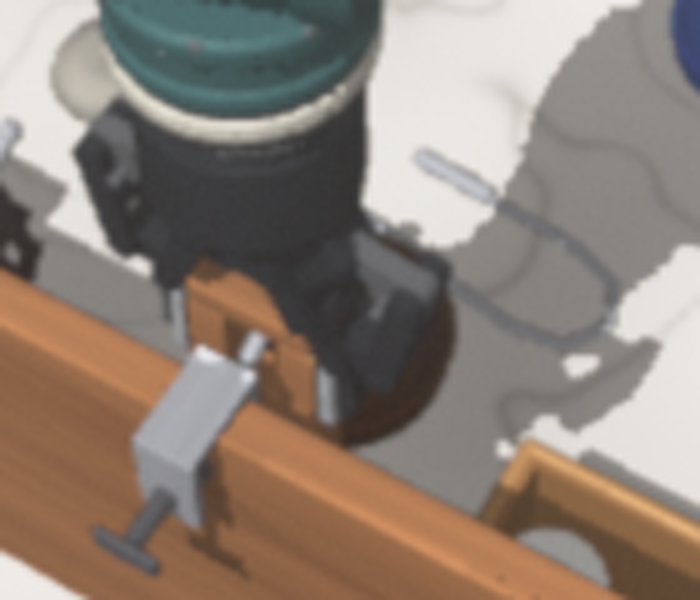

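The prong shows inside the slot at (250,345), and contact was felt at an eye height of +2 mm. Next I lift 2 mm and go back parallel to the prong until contact.

```bash
cat > j.py <<'E'
from h import *
c=np.load("c.npy"); s=np.tan(np.radians(25))
c0=c+[0,0,.0025]; manip.movel(hook(*c0),feed=.03); print((F()-F0).round(2))
c,f=guarded(c0,c0+[0,.009,-.009*s],.003,lambda f:np.linalg.norm(f)>4,.05)
c,f=guarded(c,c+[0,.013,-.013*s],.001,lambda f:f[1]<-3 or np.linalg.norm(f)>5,.03)
np.save("c.npy",c); print(manip.current_wrist_torque())
E
python3 j.py
```

```text
[ 0.08 -0.09  0.28]
at [ 0.     -0.028   0.0003] f [ 0.08 -0.5   0.06] t 17.18
at [ 0.     -0.0228 -0.0021] f [ 0.78 -3.4   0.79] t 18.82
[-0.50172724 -0.05883264 -0.0369954 ]
```

```bash
cat > k.py <<'E'
from h import *
c=np.load("c.npy")
c,f=guarded(c,c+[0,0,-.008],.0007,lambda f:f[2]>2.5 or np.linalg.norm(f)>7,.03)
print("torque",manip.current_wrist_torque())
np.save("c.npy",c)
cv2.imwrite("pics/side4.png",cv2.resize(read_camera("side")[230:350,180:320,::-1],None,fx=5,fy=5,interpolation=cv2.INTER_CUBIC))
E
python3 k.py
```

```text
at [ 0.     -0.0228 -0.0048] f [ 0.36 -5.58  4.35] t 19.93
torque [-1.08082438 -0.01488499 -0.01694227]
```

View pics/side4.png

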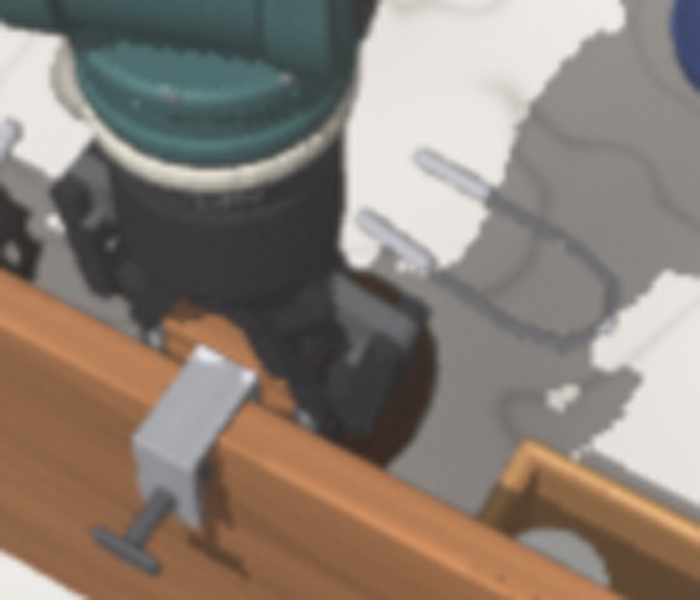

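```bash
cat > l.py <<'E'
from h import *
c=np.load("c.npy")
for dy in(.0003,.0003,-.0003,-.0003,-.0003):
    c=c+[0,dy,0]; manip.movel(hook(*c),feed=.02); print("y",c[1].round(4),(F()-F0).round(2),np.round(manip.current_wrist_torque(),2))
print(manip.current_clock(),manip.current_tool_pos()-hook(*c)); np.save("c.npy",c)
E
python3 l.py
```

```text
y -0.0225 [ 0.67 -8.36  4.86] [-1.32 -0.07  0.03]
y -0.0222 [  0.87 -10.83   5.87] [-1.98 -0.11  0.01]
y -0.0225 [ 0.32 -8.57  4.46] [-1.41 -0.13  0.01]
y -0.0228 [ 0.36 -5.99  4.82] [-1.04  0.03 -0.07]
y -0.0231 [ 0.17 -1.99  5.67] [-0.47 -0.02 -0.03]
21.3917 [0.00010895 0.00019147 0.00017149]
```

```bash
cat > t.py <<'E'
from h import *
c=np.load("c.npy"); c=c+[0,.0001,0]
def rd():
    f=F(4); return f[2]   # force the hand gives to the dish downward
for k in range(25):
    fz=rd()
    if fz>7.6: break
    c=c+[0,0,-.0002 if fz<6.5 else -.0001]; manip.movel(hook(*c),feed=.02)
print("reached",fz,c,manip.current_clock())
t0=manip.current_clock(); L=[]
while manip.current_clock()-t0<1.6:
    f=F(5); L.append(f)
    if f[2]<7.4: c=c+[0,0,-.0001]; manip.movel(hook(*c),feed=.02)
    elif f[2]>9.3: c=c+[0,0,.0001]; manip.movel(hook(*c),feed=.02)
L=np.array(L);print("tug z min/mean/max",L[:,2].min(),L[:,2].mean(),L[:,2].max(),"y",L[:,1].mean(),len(L),c,manip.current_opening(),manip.current_clock())
np.save("c.npy",c)
E
python3 t.py
```

```text
reached 7.617657042097715 [ 0.         -0.023      -0.00528824] 22.275
tug z min/mean/max 7.34080350457771 8.30406995037419 8.832250737111881 y -3.047839563869518 33 [ 0.         -0.023      -0.00538824] 0.05323847795580105 23.9
```

```bash
cat > r.py <<'E'
from h import *
c=np.load("c.npy")
for k in range(20):
    f=F(4)
    if f[2]<.8: break
    c=c+[0,0,.0002]; manip.movel(hook(*c),feed=.02)
print("relaxed",f,c,manip.current_clock())
manip.open_jaws(); print("open",manip.current_opening(),F(),manip.current_clock())
p=hook(*c); manip.movel(p+[0,0,.1],feed=.08); print(F())
manip.movel(p+[-.12,-.33,.15],feed=.25)
manip.dwell(.3);print(F(),manip.current_clock())
ims={k:read_camera(k)[:,:,::-1].copy() for k in("side","top")}
cv2.imwrite("pics/side5r.png",ims["side"]);cv2.imwrite("pics/top5r.png",ims["top"])
A=cv2.resize(ims["side"][230:350,180:320],None,fx=3.5,fy=3.5,interpolation=cv2.INTER_CUBIC)
B=cv2.resize(ims["top"][190:290,130:230],None,fx=3,fy=3,interpolation=cv2.INTER_CUBIC)
o=np.zeros((420,800,3),np.uint8);o[:,:490]=A;o[:300,490:790]=B;cv2.imwrite("pics/c5.png",o)
E
python3 r.py
```

```text
relaxed [ 0.89579667  0.26794315 -0.61913252] [ 0.         -0.023      -0.00418824] 25.6333
open 0.08553531580481795 [-0.01911894 -0.0239087  -0.49055317] 26.0917
[-0.34952547  0.12122962 -0.27308262]
[ 0.27413983 -0.24636732  0.10867495] 29.4333
```

View pics/c5.png

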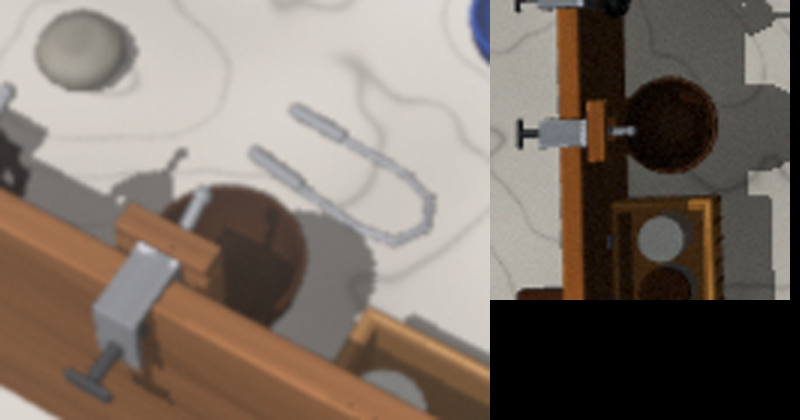

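```bash
cat > v.py <<'E'
from h import *
from scipy.optimize import minimize
from scipy.spatial.transform import Rotation as Ro
M={}
for c,uv in(("side",(240,308)),("top",(182,233))):
    read_camera(c); L=[d["pixels"] for d in trace(c,"dish")]
    L=[m for m in L if m.any() and np.hypot(*(np.argwhere(m).mean(0)[::-1]-uv))<25]; print(c,len(L)); 
    if L: M[c]=L[0]
# occluders drawn from the model: board + clamp bridge (side view sees over the board)
OCC=[T(box(-.27,.27,-.01,.01,0,.2),*BOARD),T(box(CX-.012,CX+.012,-.016,.016,.17,.205),*BOARD),T(box(CX-.0035,CX+.0035,-.055,-.016,.19,.205),*BOARD)]
O={"side":sil("side",OCC)<.5,"top":sil("top",OCC[1:])<.5}
def parts(p):
    R=Ro.from_euler("ZXY",[p[3],p[4],p[5]]).as_matrix(); e=np.array([0,0,.118])
    return [(q-e)@R.T+p[:3] for q in(PLATE,SHELL)]
def cost(p):
    return sum((np.abs(sil(c,parts(p))-M[c])*O[c]).sum()/M[c].sum() for c in M)+ .05*((p[4:]/.05)**2).sum()
h0=T([(CX,-.024,.198)],*BOARD)[0]; x0=np.r_[h0,BOARD[2],0,0]
S=np.vstack([x0]+[x0+v for v in np.diag([.004,.004,.004,.06,.03,.03])])
r=minimize(cost,x0,method="Nelder-Mead",options=dict(initial_simplex=S,maxiter=500,xatol=1e-4,fatol=1e-4))
print("eye vs expected home mm",((r.x-x0)[:3]*1e3).round(1),"yaw-board, pitch, roll deg",np.degrees((r.x-x0)[3:]).round(1),r.fun,cost(x0))
print(manip.current_clock())
a=cv2.imread("pics/side5r.png");b=cv2.imread("pics/side0.png")
o=np.hstack([cv2.resize(cv2.imread("pics/top5r.png")[60:384,120:420],(400,432)),cv2.resize(a[100:384,60:380],(400,355)).copy() if 0 else cv2.copyMakeBorder(cv2.resize(a[100:384,60:380],(400,355)),0,77,0,0,cv2.BORDER_CONSTANT)]);cv2.imwrite("pics/c6.png",o)
E
python3 v.py
```

```text
side 1
top 1
eye vs expected home mm [ 0.1  0.6 -1. ] yaw-board, pitch, roll deg [0.8 0.6 0. ] 0.08870767905471519 0.11543022900839765
29.7333
```

View pics/c6.png

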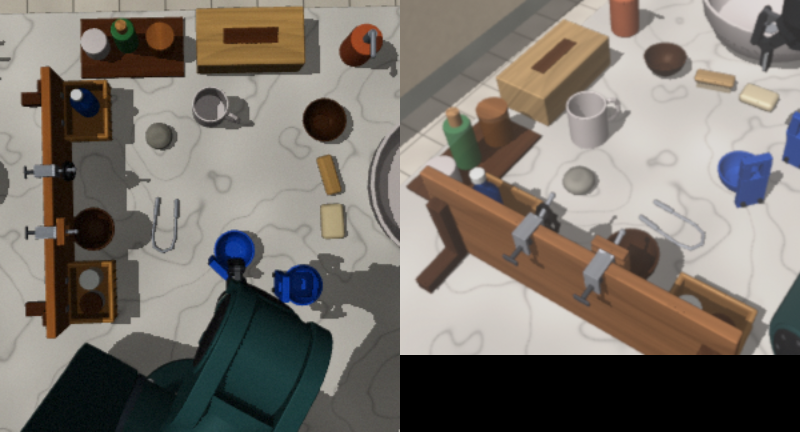

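```bash
python3 -c "
from bench import manip
print(manip.current_wrist_force(),manip.current_tool_pos());print(manip.hand_in())"
```

```text
[ 0.33897723 -0.03991061  1.05160473] [ 0.32104505 -0.08621478  0.30409665]
the job is handed in; nothing more can be done
None
```

The brown coconut-shell soap dish now hangs on the empty hook, and I handed the job in at about 30 s of the 51 s allowed.

**What I did:** I took the dish by its plate edges and threaded the slot over the prong. I lowered it until I felt the prong, then pushed it back until it met the clamp and board.

**Tug:** I pulled straight down for 1.6 s at 7.3–8.8 N (mean 8.3 N), and the hook carried it. I then eased off, let go and moved clear.

**Handling force:** The hardest push on the board was about 11 N, while I checked that the dish was fully back.

**Last checks:**
- **Position:** a fit to both camera pictures puts the dish within about 1 mm of home. It is under 1° off in yaw and pitch, with no roll. That fit has an error of a millimetre or two and used the nominal geometry, so flatness against the board is inferred from it and the contact forces.
- **Surroundings:** the last pictures show the hair clip, the blue look-alikes and the other things where they were.
- **Robot:** the gripper was about 0.3 m above the counter and touching nothing.

No check failed. The one oddity was as I eased off: the sideways push dropped from about 3 N to zero. The dish still showed in place after release.

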